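# Load, sterilise and stand out the feeding bottles

## Task

Slide every small feeding bottle, foot first, fully home into a free tube of the grey carrier. Then take the loaded carrier by its middle tab, press it squarely down on the steriliser's sprung steel pad until the pad is fully down, and let go so that it stands on the pad; with it standing there, push the black start plunger down to its stop for the short flash, and finally stand the loaded carrier squarely along the steel trivet. Keep the carrier upright and leave the pressure cooker, crock, bowl and colander where they are.

Things in the scene. Friction and masses are not known exactly. Their poses are not given: they have to be found in the camera images.
- bottle1: one of up to four identical small feeding bottles, white plastic with a grey screw cap, standing on the ledge: body 36 mm diameter up to 68 mm, foot bevelled 4 mm, cap 33 mm diameter, 90 mm tall in all, about 70 g, bottom-heavy; origin at the centre of its underside, z up through the cap. None if absent.
- bottle2: one of up to four identical small feeding bottles, white plastic with a grey screw cap, standing on the ledge: body 36 mm diameter up to 68 mm, foot bevelled 4 mm, cap 33 mm diameter, 90 mm tall in all, about 70 g, bottom-heavy; origin at the centre of its underside, z up through the cap. None if absent.
- bottle3: one of up to four identical small feeding bottles, white plastic with a grey screw cap, standing on the ledge: body 36 mm diameter up to 68 mm, foot bevelled 4 mm, cap 33 mm diameter, 90 mm tall in all, about 70 g, bottom-heavy; origin at the centre of its underside, z up through the cap. None if absent.
- bottle4: one of up to four identical small feeding bottles, white plastic with a grey screw cap, standing on the ledge: body 36 mm diameter up to 68 mm, foot bevelled 4 mm, cap 33 mm diameter, 90 mm tall in all, about 70 g, bottom-heavy; origin at the centre of its underside, z up through the cap. None if absent.
- carrier: loose grey plastic carrier, about 450 g empty: block 52 (x) by 208 (y) by 55 mm high on a steel foot 84 by 212 mm, 8 mm thick, with four round blind tubes in a row along y and an upright tab at its middle, 16 (x) by 22 mm (y), top 129 mm above the underside. Origin at the centre of the underside, z up. A seated bottle's underside is 7 mm and its top 97 mm above the carrier's underside
- tube1 (a point): centre of the mouth of the carrier tube at y = -80 mm, 55 mm above the underside; bore 38 mm, 48 mm deep, rim bevelled 1.5 mm
- tube2 (a point): centre of the mouth of the carrier tube at y = -36 mm, 55 mm above the underside; bore 38 mm, 48 mm deep, rim bevelled 1.5 mm
- tube3 (a point): centre of the mouth of the carrier tube at y = 36 mm, 55 mm above the underside; bore 38 mm, 48 mm deep, rim bevelled 1.5 mm
- tube4 (a point): centre of the mouth of the carrier tube at y = 80 mm, 55 mm above the underside; bore 38 mm, 48 mm deep, rim bevelled 1.5 mm
- grip (a point): point inside the carrier's tab, on its axis, 112 mm above the underside (17 mm below the tab's top): where to pinch it, across the 16 mm x thickness, between the inner bottles (18 mm clear either side of the axis along y)
- pad_top (a point): centre of the top face of the steriliser's sprung steel pad, 100 mm (x) by 236 mm (y), 46 mm above the ledge when up; axes x across, y along the pad, z up. The pad is on a fixed white housing 116 by 270 mm, 30 mm high
- pad (a joint): how far the pad is pressed down, m: 0 up, 0.010 fully down on its stop. About 9 N starts it and 18 N (weight of what stands on it included) puts it fully down; it springs back up; a loaded carrier left alone on it sinks it less than 3 mm
- plunger_top (a point): centre of the top of the black start plunger head (32 mm diameter, 10 mm thick), 64 mm above the ledge when up, on a fixed round white puck 72 mm across and 40 mm high
- plunger (a joint): how far the plunger is pressed, m: 0 up, 0.012 on its stop; 2.4 N starts it, 6 N puts it fully down; it springs back
- trivet: fixed long low steel trivet of bars, 104 mm (x) by 256 mm (y), flat top 14 mm above the ledge; origin at the centre of its underside; y along its length
- cooker: bystander: closed stainless pressure cooker, 232 mm diameter, 165 mm high, with a long black handle; origin at the centre of its underside
- crock: bystander: grey plastic utensil crock with wooden utensils, 110 mm across, 140 mm high (utensils to 280 mm); origin at the centre of its underside
- bowl: bystander: white ceramic bowl, 140 mm across, 60 mm high; origin at the centre of its underside
- colander: bystander: green plastic colander, 210 mm across, 90 mm high; origin at the centre of its underside
There are look-alikes about, which are no part of the job. What is shaped like the bottle1 but orange or pink is not meant.

How it is judged:
On the way, in this order (a step that is already met when the one before it is completed fails the run):
1. every bottle is fully home in a tube of the carrier (z of bottle1 in the frame of carrier between 0 and 0.012 m and x of bottle1 in the frame of carrier between -0.01 and 0.01 m and y of bottle1 in the frame of carrier between -0.09 and 0.09 m and angle between the z axis of each of bottle1, bottle2, bottle3, bottle4 and the z axis of carrier, either way round below 0.08 rad and z of bottle2 in the frame of carrier between 0 and 0.012 m and x of bottle2 in the frame of carrier between -0.01 and 0.01 m and y of bottle2 in the frame of carrier between -0.09 and 0.09 m and z of bottle3 in the frame of carrier between 0 and 0.012 m and x of bottle3 in the frame of carrier between -0.01 and 0.01 m and y of bottle3 in the frame of carrier between -0.09 and 0.09 m and z of bottle4 in the frame of carrier between 0 and 0.012 m and x of bottle4 in the frame of carrier between -0.01 and 0.01 m and y of bottle4 in the frame of carrier between -0.09 and 0.09 m and value of joint pad below 0.005 m), for 0.2 s.
2. the loaded carrier stands squarely on the pad and the pad is fully down (z of bottle1 in the frame of carrier between 0 and 0.012 m and x of bottle1 in the frame of carrier between -0.01 and 0.01 m and y of bottle1 in the frame of carrier between -0.09 and 0.09 m and angle between the z axis of each of bottle1, bottle2, bottle3, bottle4 and the z axis of carrier, either way round below 0.08 rad and z of bottle2 in the frame of carrier between 0 and 0.012 m and x of bottle2 in the frame of carrier between -0.01 and 0.01 m and y of bottle2 in the frame of carrier between -0.09 and 0.09 m and z of bottle3 in the frame of carrier between 0 and 0.012 m and x of bottle3 in the frame of carrier between -0.01 and 0.01 m and y of bottle3 in the frame of carrier between -0.09 and 0.09 m and z of bottle4 in the frame of carrier between 0 and 0.012 m and x of bottle4 in the frame of carrier between -0.01 and 0.01 m and y of bottle4 in the frame of carrier between -0.09 and 0.09 m and x of carrier in the frame of pad_top between -0.025 and 0.025 m and y of carrier in the frame of pad_top between -0.025 and 0.025 m and angle between the y axis of carrier and the y axis of pad_top, either way round below 0.2 rad and angle between carrier's own z axis and vertical below 0.08 rad and z of carrier in the frame of pad_top between -0.005 and 0.005 m and value of joint pad above 0.0088 m), for 0.1 s.
3. with the loaded carrier let go and standing on the pad, the plunger is down at its stop (z of bottle1 in the frame of carrier between 0 and 0.012 m and x of bottle1 in the frame of carrier between -0.01 and 0.01 m and y of bottle1 in the frame of carrier between -0.09 and 0.09 m and angle between the z axis of each of bottle1, bottle2, bottle3, bottle4 and the z axis of carrier, either way round below 0.08 rad and z of bottle2 in the frame of carrier between 0 and 0.012 m and x of bottle2 in the frame of carrier between -0.01 and 0.01 m and y of bottle2 in the frame of carrier between -0.09 and 0.09 m and z of bottle3 in the frame of carrier between 0 and 0.012 m and x of bottle3 in the frame of carrier between -0.01 and 0.01 m and y of bottle3 in the frame of carrier between -0.09 and 0.09 m and z of bottle4 in the frame of carrier between 0 and 0.012 m and x of bottle4 in the frame of carrier between -0.01 and 0.01 m and y of bottle4 in the frame of carrier between -0.09 and 0.09 m and x of carrier in the frame of pad_top between -0.025 and 0.025 m and y of carrier in the frame of pad_top between -0.025 and 0.025 m and angle between the y axis of carrier and the y axis of pad_top, either way round below 0.2 rad and angle between carrier's own z axis and vertical below 0.08 rad and z of carrier in the frame of pad_top between -0.005 and 0.005 m and contact force between the fingers and carrier below 0.1 N and value of joint plunger above 0.0105 m), for 0.05 s.
At the end, for the whole second after the job is handed in: Every bottle present is home in a carrier tube (underside within 5 mm of the tube floor, parallel to the tube within 0.08 rad); the carrier stands upright on the trivet, centred within 25 mm across and 30 mm along, parallel within 0.2 rad, released and at rest; pad and plunger are up again (z of bottle1 in the frame of carrier between 0 and 0.012 m and x of bottle1 in the frame of carrier between -0.01 and 0.01 m and y of bottle1 in the frame of carrier between -0.09 and 0.09 m and angle between the z axis of each of bottle1, bottle2, bottle3, bottle4 and the z axis of carrier, either way round below 0.08 rad and z of bottle2 in the frame of carrier between 0 and 0.012 m and x of bottle2 in the frame of carrier between -0.01 and 0.01 m and y of bottle2 in the frame of carrier between -0.09 and 0.09 m and z of bottle3 in the frame of carrier between 0 and 0.012 m and x of bottle3 in the frame of carrier between -0.01 and 0.01 m and y of bottle3 in the frame of carrier between -0.09 and 0.09 m and z of bottle4 in the frame of carrier between 0 and 0.012 m and x of bottle4 in the frame of carrier between -0.01 and 0.01 m and y of bottle4 in the frame of carrier between -0.09 and 0.09 m and x of carrier in the frame of trivet between -0.025 and 0.025 m and y of carrier in the frame of trivet between -0.03 and 0.03 m and angle between the y axis of carrier and the y axis of trivet, either way round below 0.2 rad and angle between carrier's own z axis and vertical below 0.08 rad and z of carrier in the frame of trivet between 0.009 and 0.019 m and contact force between the fingers and carrier below 0.1 N and linear speed of carrier below 0.01 m/s and value of joint each of pad, plunger below 0.003 m); the robot touches nothing.
It fails at once if the carrier is tipped by more than about 30 degrees (angle between carrier's own z axis and vertical above 0.5 rad).
It fails at once if the cooker is shoved more than 3 cm (distance of cooker from where it was at the start of the episode above 0.03 m).
It fails at once if the crock is shoved more than 3 cm (distance of crock from where it was at the start of the episode above 0.03 m).
It fails at once if the bowl is shoved more than 3 cm (distance of bowl from where it was at the start of the episode above 0.03 m).
It fails at once if the colander is shoved more than 3 cm (distance of colander from where it was at the start of the episode above 0.03 m).
Of bottle1, bottle2, bottle3, bottle4 only 2 to 4 are there at a start; the rules pass over those that are not, and their reading is None.
At some moment in a run one of carrier may be knocked a few centimetres aside while the robot is not near it.
It also fails if it takes over 210 s, if anything falls off the work surface, if the arm or the gripper's body presses on something with over 40 N, if the wrist force passes 120 N, or if a joint passes its speed limit or range.

## Robot

A 7-joint arm with a two-finger parallel gripper is mounted at the origin on the work surface. World frame = base frame: x ahead of the robot, y to its left, z up, the work surface at z = 0. Lengths are in m, angles in rad, forces in N, time in s.
With the tool pointing down it reaches from about 0.4 to 0.85 m from the base axis. Payload 4.5 kg.
Tool frame: the origin (TCP) lies midway between the tips of the shut fingers; the grasp point (between the pads) lies 19 mm behind it; z points along the fingers, y is the line along which they close (so a half turn about z gives the same grasp; the last joint's range is limited). The gripper opens to 88 mm and grips with 3 to 60 N. Pads are 18 mm wide; open, the fingers measure 123 mm over their backs; the gripper's body (75 mm by 187 mm) begins 45 mm behind the grasp point.
Start: joints at [-1.279, 0.689, -0.195, 1.565, 0.157, 0.902, -0.215], TCP at [0.159, 0.604, 0.239] pointing down, gripper open.
Joint ranges: [-3.01, 3.01], [-0.46, 2.08], [-1.47, 1.51], [0.13, 2.56], [-1, 4.14], [0.04, 2.09], [-2.66, 2.66]. Speed limits (rad/s): [2.57, 2.57, 3.14, 3.14, 3.14, 3.14, 3.14].

## Interface

Orientations are given as a unit quaternion [x, y, z, w].
In Python, from plant import r gives the robot as it stands.
- The arm moves only by the tool move_arm, never from a script. Its argument "targets" is a list that holds one entry, the list of rows, each a list of 7 numbers: the opening, from 0 (shut) to 1 (fully open), then the shift along the tool's x, y, z in mm, then the turn, a rotation vector about the tool's x, y, z in degrees. In form: [[[claw, dx, dy, dz, ax, ay, az], ...]]. A call has 1 to 10 rows; each row is the pose to reach, as a shift and turn from the pose commanded when the call began, along the tool's axes at that moment; what a row does not reach only later rows make up. A row lasts 1/8 s, in which the tool goes at most 62.5 mm and 10.7 degrees, less where a joint would pass 70% of its speed; a pose out of reach is approached as far as the arm can. A call with a gripper value outside its range is refused whole. The fingers move at their own pace and stop on an object; "newtons" is the grip in N (left out, the last holds). Time passes only in rows, so rows that repeat a pose let the fingers close. It gives the time, the measured TCP pose, the force, the opening and the grip force at its end, in the units of the state.
- r.get_state(): the state, without advancing time (a new reading comes with each control period).
- r.snapshot(name): name is "scene" or "side" or "wrist"; returns the picture (420x560x3 uint8, red, green, blue); there is no depth.
- r.camera_info(name): a dict with "fx", "fy", "cx", "cy" (pixels), "R" (3x3) and "t" (3): a world point X has camera coordinates R X + t. Camera axes: x right, y down, z forward; pixel columns grow to the right and rows downward; lengths in m; the calibration is good to about 2 mm. A picture is of the moment at which its call begins: read the wrist's pose just before it. camera_info takes no time and is no camera call; for the wrist camera it gives the pose at the moment of the call.
- r.finish_job(): hands the job in; it is judged then, once.
The state is a dict: "clock": time; "q": joint angles; "qd": joint speeds; "joint_torque": joint torques, N m; "tool_pos": TCP position; "eef_rot": TCP orientation; "contact_force": force on the tool from outside, world axes, zero at the start; "moment": the same for the moment, N m; "opening": opening from 0.0 (shut) to 1.0 (fully open); "finger_force": force on a finger pad.
Only numpy, scipy, OpenCV 4.12 (cv2) and the standard library are available. Lean on these libraries where they do the work, as an engineer would, in place of code of your own. Each camera call takes 0.05 s, during which the arm holds its last target. There are 200 camera calls.

## Working session

There is one attempt and no reset: what is moved stays moved. The work goes in short steps, Python scripts to look and compute and a tool call to move; the robot and the scene stay as the last step left them, time stands still between calls to the robot, and variables do not carry over. Pictures are saved under pics/ and viewed, at most 15 in all, crops included, and the job is handed in when it is done.

Besides the shell and the picture viewer there is one more tool, called after "Emit:" as name(argument=value, ...) on one line, values as JSON. move_arm: Moves the arm, as the interface text tells. Its arguments: {"type":"object","properties":{"targets":{"type":"array","items":{"type":"array","items":{"type":"array","items":{"type":"number"}}}},"newtons":{"type":"number"}},"required":["targets"]}

```bash
mkdir -p pics; python3 - <<'E'
from plant import r
import cv2
for n in("scene","side"):
    cv2.imwrite(f"pics/{n}0.png",cv2.resize(r.snapshot(n)[:,:,::-1],(800,600),interpolation=cv2.INTER_CUBIC))
    c=r.camera_info(n);print(n,c)
print(r.get_state())
E
```

```text
scene {'fx': 471.0963074359955, 'fy': 471.0963074359955, 'cx': 269.2068406194179, 'cy': 211.08807542217136, 'R': array([[ 0.76245058,  0.64695705,  0.0107563 ],
       [ 0.45048432, -0.51882419, -0.72655718],
       [-0.46447066,  0.55880948, -0.68702181]]), 't': array([-0.49117952, -0.13403666,  1.67615885])}
side {'fx': 491.7441060637765, 'fy': 491.7441060637765, 'cx': 284.20356061932745, 'cy': 206.84572573236946, 'R': array([[ 0.96635533, -0.25621752,  0.0225823 ],
       [-0.13162704, -0.56804994, -0.81239989],
       [ 0.22097896,  0.78209452, -0.58266324]]), 't': array([-0.54409614,  0.22004662,  1.54277229])}
{'clock': 0.1, 'q': array([-1.27916327,  0.68990477, -0.19453646,  1.56621525,  0.15730447,
        0.9025157 , -0.21509986]), 'qd': array([ 0.00032596, -0.00237868, -0.00070547, -0.00290766, -0.0004295 ,
       -0.00011542, -0.00054803]), 'joint_torque': array([-2.85564827e-03, -5.28495240e+01, -1.27120592e+00, -1.53835863e+01,
       -5.25068433e-02,  1.97545960e-03,  5.39709640e-05]), 'tool_pos': array([0.15925797, 0.6037878 , 0.23799435]), 'eef_rot': array([ 1.28515649e-01,  9.91707138e-01, -8.23879412e-04, -4.90883555e-05]), 'contact_force': array([-0.37907978, -0.4768697 , -0.15885473]), 'moment': array([-0.01194434,  0.01311912,  0.01170318]), 'finger_force': 0.0, 'opening': 1.0000430873548383}
```

View pics/scene0.png

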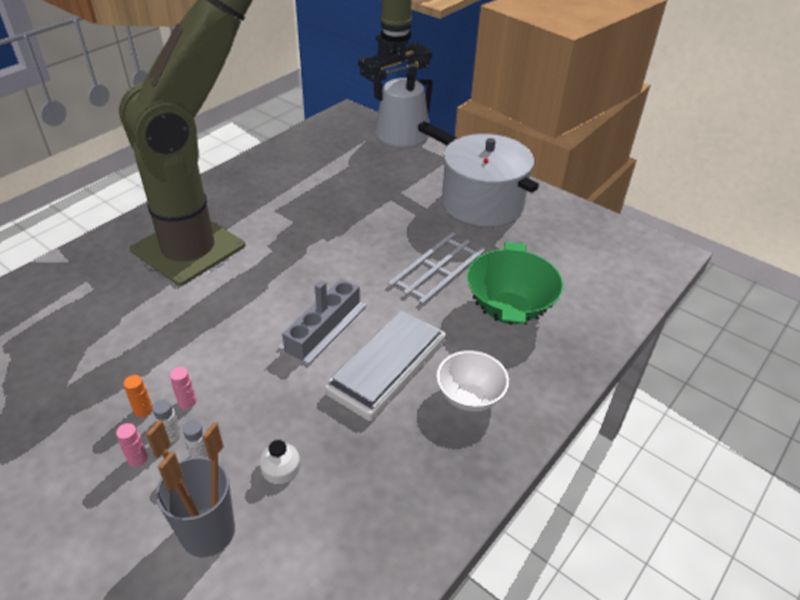

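View pics/side0.png

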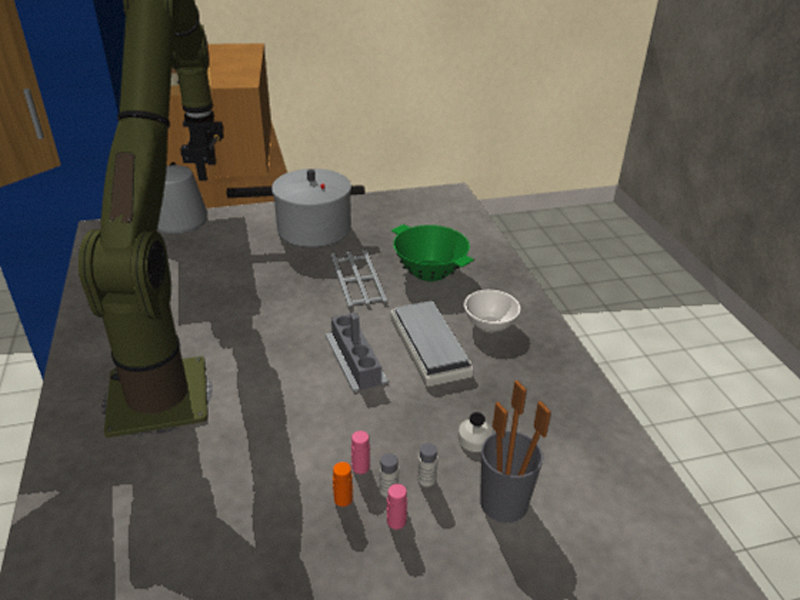

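The scene view (800x600) shows two white bottles with grey caps, tops at about (165,407) and (193,428), which are (389,460) and (428,451) in the side view. The orange bottle (138,380) and the pink ones (182,372) and (130,430) are decoys. The carrier tab is at (320,287), the plunger at (278,447), the pad centre at about (388,358) and the trivet centre at about (437,268). Next I'll enlarge crops to confirm.

```bash
cat > h.py <<'E'
import numpy as np,cv2
from plant import r
def tri(obs):
    # obs: list of (caminfo,(u,v)) ; u,v in native pixels
    A=[];b=[]
    for c,(u,v) in obs:
        d=c["R"].T@np.array([(u-c["cx"])/c["fx"],(v-c["cy"])/c["fy"],1]);d/=np.linalg.norm(d)
        o=-c["R"].T@c["t"];P=np.eye(3)-np.outer(d,d);A.append(P);b.append(P@o)
    A=np.vstack(A);b=np.hstack(b);X,res,_,_=np.linalg.lstsq(A,b,rcond=None)
    return X,float(np.sqrt(res[0]))
def onz(c,uv,z):
    d=c["R"].T@np.array([(uv[0]-c["cx"])/c["fx"],(uv[1]-c["cy"])/c["fy"],1]);o=-c["R"].T@c["t"]
    return o+d*(z-o[2])/d[2]
def proj(c,X):
    p=c["R"]@np.asarray(X)+c["t"];return p[0]/p[2]*c["fx"]+c["cx"],p[1]/p[2]*c["fy"]+c["cy"]
s=lambda p:((p[0]+.5)*.7-.5,(p[1]+.5)*.7-.5)
E
python3 - <<'E'
from h import *
S=r.camera_info("scene");D=r.camera_info("side")
P={"A":((165,407),(389,460)),"B":((193,428),(428,451)),"tab":((321,287),(354,318)),"plg":((278,447),(477,418)),
"pad1":((404,313),(431,302)),"pad2":((444,333),(394,306)),
"tr1":((452,237),(335,257)),"tr2":((484,250),(373,255)),"tr3":((423,300),(385,302)),"tr4":((391,283),(348,305))}
for k,(a,b) in P.items():
    X,e=tri([(S,s(a)),(D,s(b))]);print(k,X.round(3),round(e,4))
for uv in((404,313),(444,333),(370,402),(331,382)):print("pad z.046",onz(S,s(uv),.046).round(3))
for uv in((394,306),(431,302),(470,367),(429,373)):print("pad side z.046",onz(D,s(uv),.046).round(3))
a=r.snapshot("scene")[:,:,::-1];b=r.snapshot("side")[:,:,::-1]
m=np.vstack([np.hstack([cv2.resize(a[250:350,70:220],(400,267),interpolation=2),cv2.resize(b[290:380,225:360],(400,267),interpolation=2)]),
np.hstack([cv2.resize(a[160:300,185:350],(400,333),interpolation=2),cv2.resize(b[165:290,220:370],(400,333),interpolation=2)])])
cv2.imwrite("pics/crop1.png",m)
E
```

```text
A [ 0.431 -0.365  0.081] 0.0007
B [ 0.507 -0.361  0.082] 0.0012
tab [0.445 0.027 0.116] 0.0016
plg [ 0.636 -0.281  0.059] 0.0005
pad1 [0.634 0.066 0.116] 0.0155
pad2 [ 0.61   0.262 -0.067] 0.0285
tr1 [0.475 0.463 0.006] 0.0001
tr2 [0.58  0.448 0.017] 0.0125
tr3 [0.564 0.228 0.003] 0.0049
tr4 [0.468 0.23  0.003] 0.0013
pad z.046 [0.582 0.136 0.046]
pad z.046 [0.683 0.145 0.046]
pad z.046 [ 0.686 -0.093  0.046]
pad z.046 [ 0.596 -0.106  0.046]
pad side z.046 [0.569 0.145 0.046]
pad side z.046 [0.664 0.14  0.046]
pad side z.046 [ 0.679 -0.117  0.046]
pad side z.046 [ 0.584 -0.115  0.046]
```

View pics/crop1.png

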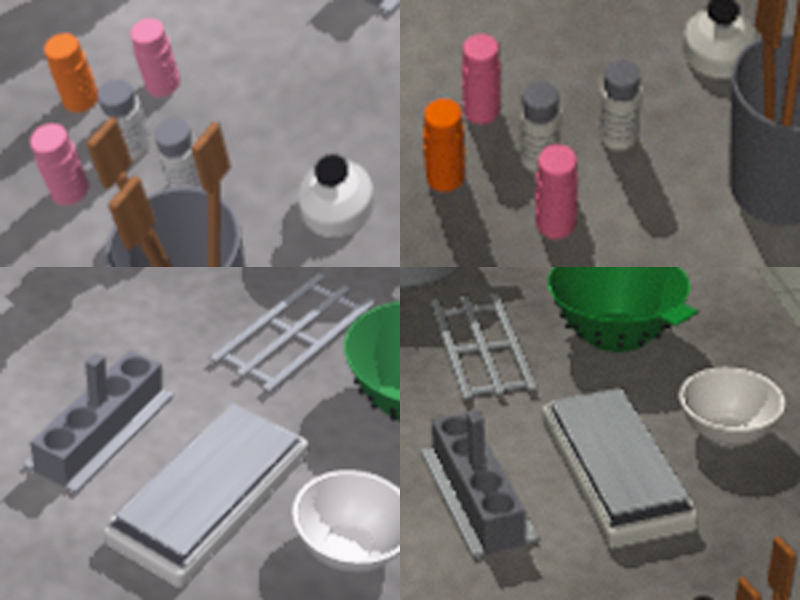

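The enlarged crop confirms the two white, grey-capped bottles: A with its cap at (114,88) TL and (542,92) TR, B at (172,126) TL and (622,69) TR. The three coloured ones are decoys.

```bash
python3 - <<'E'
from h import *
S=r.camera_info("scene");D=r.camera_info("side")
h=lambda u,v:(u-.5,v-.5)
TL=lambda U,V:h(70+U*.375,250+V*100/267)
TR=lambda U,V:h(225+(U-400)*135/400,290+V*90/267)
BL=lambda U,V:h(185+U*165/400,160+(V-267)*140/333)
BR=lambda U,V:h(220+(U-400)*150/400,165+(V-267)*125/333)
P={"A":(TL(114,90),TR(542,93)),"B":(TL(172,128),TR(623,70)),"pink1":(TL(147,29),TR(481,45)),"pink2":(TL(48,136),TR(557,155)),"or":(TL(62,43),TR(444,110)),
"plg":(TL(331,167),TR(724,11)),
"tab":(BL(95,358),BR(476,417)),"t4":(BL(135,367),BR(456,427)),"t1":(BL(60,438),BR(502,535-32)),"t3":(BL(118,386),BR(466,444)),"t2":(BL(82,418),BR(487,480)),
"foot1":(BL(70,491),BR(535,541)),
"padNE":(BL(235,406),BR(551,399)),"padNW":(BL(303,444),BR(620,392)),"padSW":(BL(188,552),BR(688,500)),"padSE":(BL(116,516),BR(609,512)),
"tr1":(BL(213,357),BR(468,394)),"tr2":(BL(268,388),BR(532,389)),"tr3":(BL(318,276),BR(440,303)),"tr4":(BL(370,303),BR(495,301))}
for k,(a,b) in P.items():
    X,e=tri([(S,a),(D,b)]);print(k,X.round(4),round(e,4))
# crock rim
E
```

```text
A [ 0.4301 -0.3707  0.0918] 0.001
B [ 0.5077 -0.3621  0.0918] 0.0008
pink1 [ 0.3897 -0.3015  0.0903] 0.0
pink2 [ 0.4268 -0.4415  0.0914] 0.0011
or [ 0.3423 -0.3687  0.0913] 0.001
plg [ 0.6344 -0.2833  0.0598] 0.0028
tab [0.4452 0.0238 0.1276] 0.0013
t4 [0.4342 0.1042 0.0524] 0.0004
t1 [ 0.4588 -0.0568  0.0562] 0.0018
t3 [0.4405 0.0656 0.0512] 0.0028
t2 [ 0.451  -0.0107  0.0539] 0.0006
foot1 [ 0.4949 -0.08    0.006 ] 0.0005
padNE [0.5719 0.1441 0.0423] 0.0045
padNW [0.6724 0.1562 0.0291] 0.0039
padSW [ 0.6857 -0.0807  0.0377] 0.0043
padSE [ 0.5849 -0.0904  0.0405] 0.0037
tr1 [0.472  0.2192 0.0159] 0.0014
tr2 [0.5635 0.2251 0.0068] 0.0006
tr3 [0.4749 0.4579 0.0189] 0.0014
tr4 [0.5622 0.4691 0.0046] 0.0029
```

```bash
cat >> h.py <<'E'
from scipy.spatial.transform import Rotation as Ro
def go(p,yaw,show=True):
    """shift(mm) & rotvec(deg) in tool frame to reach TCP p, tool down, tool y at world yaw (deg)"""
    st=r.get_state();R0=Ro.from_quat(st["eef_rot"]);best=None
    for k in (0,180):
        a=np.radians(yaw+k);y=np.array([np.cos(a),np.sin(a),0]);z=np.array([0,0,-1.]);x=np.cross(y,z)
        rv=(R0.inv()*Ro.from_matrix(np.c_[x,y,z])).as_rotvec(degrees=True)
        if best is None or np.linalg.norm(rv)<np.linalg.norm(best):best=rv
    d=R0.inv().apply(np.asarray(p)-st["tool_pos"])*1000
    print("pos",st["tool_pos"].round(4),"t",st["clock"],"F",st["contact_force"].round(1),"->d",d.round(1),"rv",best.round(2))
E
python3 - <<'E'
from h import *
S=r.camera_info("scene");D=r.camera_info("side")
for k,a,b in (("crockrim",(196,483),(511,452)),("utA",(157,425),(501,407)),("utB",(214,425),(541,406)),("utC",(169,457),(518,385)),("utB/C",(214,425),(518,385)),("utA'",(169,457),(541,406)),("x",(157,425),(518,385)),("y",(169,457),(501,407)),("z",(214,425),(501,407)),("w",(157,425),(541,406))):
    X,e=tri([(S,s(a)),(D,s(b))]);print(k,X.round(3),round(e,3))
go((.46,.15,.36),8.7);go((.46,-.22,.36),8.7)
E
```

```text
crockrim [ 0.635 -0.443  0.136] 0.004
utA [ 0.598 -0.454  0.266] 0.002
utB [ 0.67  -0.422  0.253] 0.04
utC [ 0.644 -0.456  0.279] 0.035
utB/C [ 0.652 -0.398  0.254] 0.004
utA' [ 0.66  -0.477  0.274] 0.0
x [ 0.625 -0.46   0.308] 0.007
y [ 0.617 -0.449  0.234] 0.026
z [ 0.625 -0.388  0.207] 0.015
w [ 0.641 -0.482  0.305] 0.027
pos [0.1593 0.604  0.2382] t 0.2 F [ 0.  -0.3  0.8] ->d [-406.5 -362.5 -121.4] rv [-5.000e-02  4.000e-02  6.653e+01]
pos [0.1593 0.604  0.2382] t 0.2 F [ 0.  -0.3  0.8] ->d [-500.8 -720.3 -121. ] rv [-5.000e-02  4.000e-02  6.653e+01]
```

Emit:
move_arm(targets=[[[1,0,0,-60,0,0,0],[1,0,0,-120,0,0,5],[1,-50,-40,-121,0,0,13],[1,-100,-85,-121,0,0,22],[1,-150,-130,-121,0,0,30],[1,-200,-180,-121,0,0,38],[1,-245,-220,-121,0,0,46],[1,-290,-260,-121,0,0,54],[1,-340,-305,-121,0,0,62],[1,-380,-340,-121,0,0,66.5]]], newtons=20)

```text
clock: 1.45
tool_pos: [0.4352, 0.1854, 0.3599]
eef_rot: [0.652, 0.758, 0.0, -0.0]
contact_force: [0.1, 1.2, -0.4]
opening: 0.999
finger_force: 0.0
```

```bash
python3 - <<'E'
from h import *
go((.46,-.30,.36),8.7)
E
```

```text
pos [0.4352 0.1854 0.3599] t 1.45 F [ 0.1  1.2 -0.4] ->d [-4.837e+02 -4.790e+01 -3.000e-01] rv [ 0.02 -0.02 -0.12]
```

Emit:
move_arm(targets=[[[0.65,-60,-6,0,0,0,0],[0.65,-120,-12,0,0,0,0],[0.65,-180,-18,0,0,0,0],[0.65,-240,-24,0,0,0,0],[0.65,-300,-30,0,0,0,0],[0.65,-360,-36,0,0,0,0],[0.65,-420,-42,0,0,0,0],[0.65,-480,-48,0,0,0,0],[0.65,-484,-48,0,0,0,0],[0.65,-484,-48,0,0,0,0]]])

```text
clock: 2.7
tool_pos: [0.4604, -0.298, 0.3593]
eef_rot: [0.651, 0.759, 0.0, -0.001]
contact_force: [-0.3, -0.1, -0.5]
opening: 0.649
finger_force: 0.0
```

```bash
python3 - <<'E'
from h import *
c=r.camera_info("wrist");im=r.snapshot("wrist")
cv2.imwrite("pics/w1.png",cv2.resize(im[:,:,::-1],(800,600),interpolation=2))
for n,X in dict(A=(.4301,-.3707,.09),B=(.5077,-.3621,.09)).items():
    u,v=proj(c,X);print(n,u/.7,v/.7)
np.save("w1.npy",c,allow_pickle=True);go((.4301,-.3707,.15),8.7)
E
```

```text
A 357.98453570373454 311.2629541536153
B 435.1799452777197 314.3208767675834
pos [ 0.4607 -0.2969  0.3594] t 2.75 F [0.6 0.3 0.5] ->d [-68.5 -41.6 209.3] rv [-0.01 -0.1   0.13]
```

View pics/w1.png

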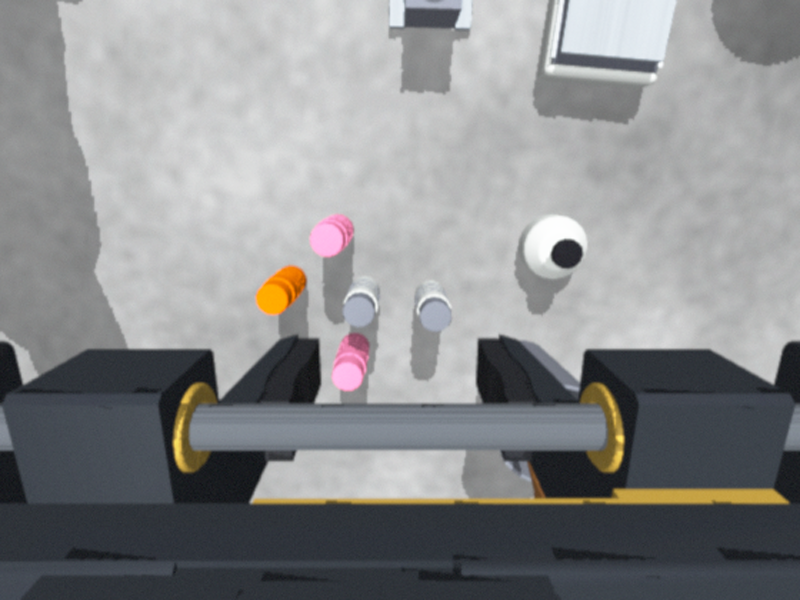

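The wrist view shows the cap tops: A at (359,308), B at (435,313). They agree with the triangulation to within a few mm. Pink and orange neighbours leave room for fingers along the image's horizontal.

Emit:
move_arm(targets=[[[0.65,-40,-24,50,0,0,0],[0.65,-66,-40,100,0,0,0],[0.65,-66,-40,160,0,0,0],[0.65,-66,-40,210,0,0,0],[0.65,-66,-40,250,0,0,0],[0.65,-66,-40,280,0,0,0],[0.65,-66,-40,303,0,0,0],[0.65,-66,-40,303,0,0,0],[0,-66,-40,303,0,0,0],[0,-66,-40,303,0,0,0]]], newtons=20)

```text
clock: 4.0
tool_pos: [0.4319, -0.37, 0.058]
eef_rot: [0.651, 0.759, 0.0, 0.001]
contact_force: [-0.0, -0.8, 0.3]
opening: 0.448
finger_force: 0.0
```

Emit:
move_arm(targets=[[[0,0,0,0,0,0,0],[0,0,0,0,0,0,0],[0,0,0,-3,0,0,0],[0,0,0,-20,0,0,0],[0,0,0,-60,0,0,0],[0,0,0,-110,0,0,0],[0,0,0,-140,0,0,0],[0,0,0,-140,0,0,0]]])

```text
clock: 5.0
tool_pos: [0.432, -0.371, 0.1997]
eef_rot: [0.651, 0.759, 0.0, 0.003]
contact_force: [0.4, -0.7, -0.8]
opening: 0.396
finger_force: 20.0
```

```bash
python3 - <<'E'
from h import *
c=r.camera_info("wrist");im=r.snapshot("wrist")
cv2.imwrite("pics/w2.png",cv2.resize(im[:,:,::-1],(800,600),interpolation=2))
print(r.get_state()["opening"]*88)
np.save("w2.npy",c,allow_pickle=True);go((.4588,-.0568,.18),8.7)
E
```

```text
34.75284320321112
pos [ 0.4313 -0.3701  0.198 ] t 5.05 F [-0.1  0.2 -0.8] ->d [305.5  74.7  17.6] rv [0.1  0.09 0.03]
```

View pics/w2.png

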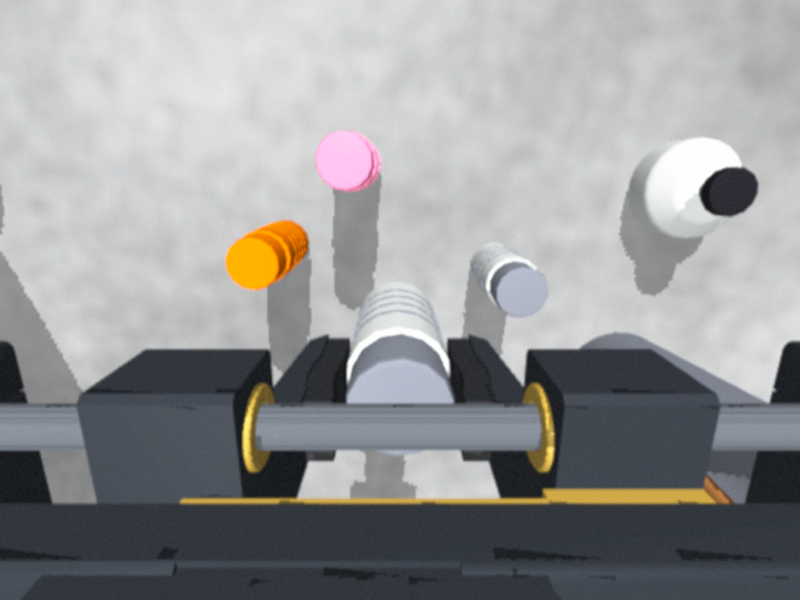

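Bottle A is held by its cap, at image (400,360). B's cap is at (521,288).

```bash
python3 - <<'E'
from h import *
c=np.load("w2.npy",allow_pickle=True).item()
st=r.get_state();p=st["tool_pos"];R=Ro.from_quat(st["eef_rot"]).as_matrix()
def circ(off,h,rad):
    cen=np.array([p[0],p[1],p[2]-.058+h])+R[:,0]*off
    t=np.linspace(0,2*np.pi,60);q=[proj(c,cen+rad*np.array([np.cos(a),np.sin(a),0])) for a in t]
    q=np.array(q)/.7;return q.min(0).round(0),q.max(0).round(0)
for off in(-.004,0,.004):print(off,"foot",circ(off,.002,.016),"bodytop",circ(off,.066,.018),"captop",circ(off,.09,.0165))
w1=np.load("w1.npy",allow_pickle=True).item()
print("B",onz(c,s((521,288)),.09),onz(w1,s((435,313)),.09))
print("plg",onz(c,s((729,191)),.064),onz(w1,s((567,253)),.064))
E
```

```text
-0.004 foot (array([365., 286.]), array([429., 347.])) bodytop (array([347., 327.]), array([449., 420.])) captop (array([343., 361.]), array([453., 459.]))
0 foot (array([365., 278.]), array([430., 339.])) bodytop (array([347., 316.]), array([449., 411.])) captop (array([343., 348.]), array([453., 448.]))
0.004 foot (array([365., 270.]), array([430., 332.])) bodytop (array([346., 305.]), array([449., 401.])) captop (array([342., 335.]), array([454., 436.]))
B [ 0.50674487 -0.36150686  0.09      ] [ 0.50702409 -0.36055473  0.09      ]
plg [ 0.63250035 -0.28460122  0.064     ] [ 0.63434901 -0.28364469  0.064     ]
```

```bash
python3 - <<'E'
from h import *
go((.45,-.11,.37),8.7)
E
```

```text
pos [ 0.4313 -0.3701  0.198 ] t 5.05 F [-0.1  0.2 -0.8] ->d [ 254.    58.3 -172.3] rv [0.1  0.09 0.03]
```

Emit:
move_arm(targets=[[[0,20,5,-50,0,0,0],[0,55,13,-95,0,0,0],[0,95,22,-130,0,0,0],[0,140,32,-160,0,0,0],[0,190,45,-172,0,0,0],[0,230,54,-172,0,0,0],[0,254,58,-172,0,0,0],[0,254,58,-172,0,0,0],[0,254,58,-172,0,0,0]]])

```text
clock: 6.18
tool_pos: [0.4492, -0.1112, 0.3681]
eef_rot: [0.652, 0.758, -0.001, -0.0]
contact_force: [-0.0, -0.5, -0.5]
opening: 0.396
finger_force: 20.0
```

```bash
python3 - <<'E'
from h import *
c=r.camera_info("wrist");im=r.snapshot("wrist")
cv2.imwrite("pics/w3.png",cv2.resize(im[:,:,::-1],(800,600),interpolation=2))
np.save("w3.npy",c,allow_pickle=True);go((.45,-.11,.37),8.7)
for n,X in dict(t1=(.4588,-.0568,.055),t4=(.4342,.1042,.055),tab=(.4452,.0238,.129)).items():print(n,np.array(proj(c,X))/.7)
E
```

```text
pos [ 0.4493 -0.1115  0.3682] t 6.225 F [ 0.1 -0.3 -0.3] ->d [ 1.4  0.9 -1.8] rv [-0.07  0.03 -0.1 ]
t1 [415.93536136 187.76386166]
t4 [417.62057469   9.54090357]
tab [418.84261402  88.29252463]
```

View pics/w3.png

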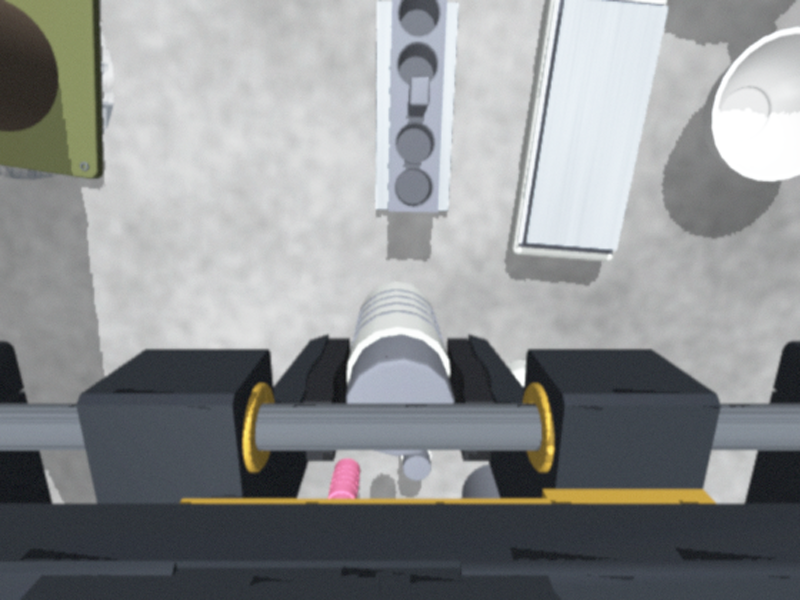

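The wrist view shows the tube mouths at t1 (413,187), t2 (414,143), t3 (417,64) and t4 (419,14). The pad's corners are (523,245), (612,251), (664,5) and (560,0).

```bash
python3 - <<'E'
from h import *
c=np.load("w3.npy",allow_pickle=True).item()
T=[onz(c,s(u),.055)[:2] for u in((413,187),(414,143),(417,64),(419,14))]
print(np.array(T).round(4)); A=np.array([[1,t] for t in(-.08,-.036,.036,.08)])
k=np.linalg.lstsq(A,np.array(T),rcond=None)[0];y=k[1]/np.linalg.norm(k[1]);print("cen",k[0],"scale",np.linalg.norm(k[1]),"yaw",np.degrees(np.arctan2(-y[0],y[1])))
for u in ((523,245),(612,251),(664,5),(560,0)):print("pad",onz(c,s(u),.046).round(4))
cw=np.degrees(np.arctan2(-y[0],y[1]))
t1=k[0]-.08*y;t4=k[0]+.08*y
for t in(t1,t4):
    p=t+.003*y;go((*p,.21),cw)
E
```

```text
[[ 0.4554 -0.0563]
 [ 0.4496 -0.0135]
 [ 0.4409  0.0585]
 [ 0.4359  0.1009]]
cen [0.44542436 0.02238525] scale 0.992837790594256 yaw 7.057155925869147
pad [ 0.5843 -0.0994  0.046 ]
pad [ 0.6822 -0.0912  0.046 ]
pad [0.6656 0.1462 0.046 ]
pad [0.5665 0.1354 0.046 ]
pos [ 0.4493 -0.1115  0.3682] t 6.225 F [ 0.1 -0.3 -0.3] ->d [ 56.1  14.3 158.2] rv [-0.07  0.03  1.54]
pos [ 0.4493 -0.1115  0.3682] t 6.225 F [ 0.1 -0.3 -0.3] ->d [216.   18.6 158.1] rv [-0.07  0.03  1.54]
```

Emit:
move_arm(targets=[[[0,20,5,50,0,0,0],[0,45,12,110,0,0,0],[0,56,14.3,160,0,0,0],[0,56,14.3,200,0,0,0],[0,56,14.3,235,0,0,0],[0,56,14.3,240,0,0,0]]])

```text
clock: 6.98
tool_pos: [0.4542, -0.0537, 0.1269]
eef_rot: [0.652, 0.758, -0.001, -0.002]
contact_force: [0.2, 0.7, 0.5]
opening: 0.398
finger_force: 20.0
```

```bash
python3 - <<'E'
from h import *
c=r.camera_info("wrist")
a=[cv2.resize(im[v0:v1,u0:u1,::-1],(400,400),interpolation=2) for im,(v0,v1,u0,u1) in ((r.snapshot("wrist"),(150,310,200,360)),(r.snapshot("side"),(190,290,210,310)))]
cv2.imwrite("pics/w4.png",np.hstack(a));go((.4554,-.054,.125),7.1)
E
```

```text
pos [ 0.4555 -0.0535  0.1287] t 7.075 F [0.3 0.3 0.2] ->d [-0.4 -0.1  3.7] rv [-0.03  0.02  1.53]
```

View pics/w4.png

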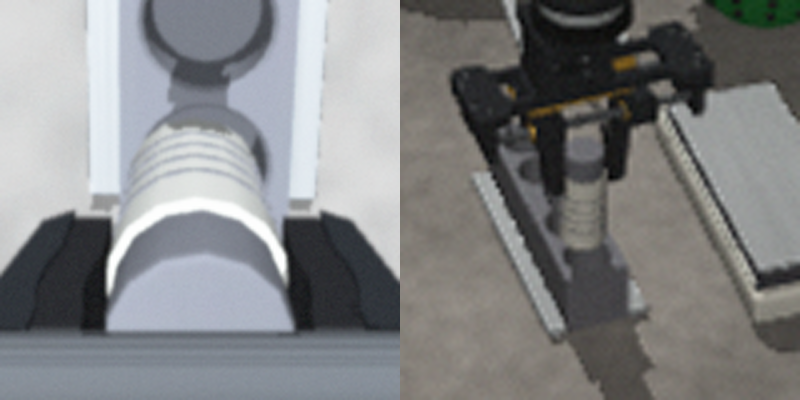

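The foot sits over tube 1, with the mouth about 1.5 mm to the right in the wrist view. Correct that and press in.

Emit:
move_arm(targets=[[[0,0,1.5,8,0,0,1.5],[0,0,1.5,18,0,0,1.5],[0,0,1.5,28,0,0,1.5],[0,0,1.5,38,0,0,1.5],[0,0,1.5,48,0,0,1.5],[0,0,1.5,56,0,0,1.5],[0,0,1.5,61,0,0,1.5],[0,0,1.5,63,0,0,1.5]]])

```text
clock: 8.07
tool_pos: [0.4569, -0.0523, 0.0654]
eef_rot: [0.661, 0.75, -0.0, -0.0]
contact_force: [0.2, -3.0, 0.9]
opening: 0.396
finger_force: 20.0
```

Emit:
move_arm(targets=[[[0,0,0,1.5,0,0,0],[0.65,0,0,1.5,0,0,0],[0.65,0,0,0,0,0,0],[0.65,0,0,0,0,0,0],[0.65,0,0,-30,0,0,0],[0.65,0,0,-90,0,0,0],[0.65,-60,0,-145,0,0,0],[0.65,-120,5,-145,0,0,0],[0.65,-180,10,-145,0,0,0],[0.65,-180,10,-145,0,0,0]]])

```text
clock: 9.32
tool_pos: [0.4893, -0.2349, 0.2112]
eef_rot: [0.664, 0.748, -0.001, 0.002]
contact_force: [0.5, 0.6, -0.3]
opening: 0.653
finger_force: 0.0
```

```bash
python3 - <<'E'
from h import *
go((.507,-.361,.18),18);go((.507,-.361,.057),18)
E
```

```text
pos [ 0.4893 -0.2349  0.2112] t 9.325 F [ 0.5  0.6 -0.3] ->d [-127.2    2.5   31.7] rv [  0.05   0.21 -11.16]
pos [ 0.4893 -0.2349  0.2112] t 9.325 F [ 0.5  0.6 -0.3] ->d [-126.8    2.3  154.7] rv [  0.05   0.21 -11.16]
```

Emit:
move_arm(targets=[[[0.65,-55,1,0,0,0,-5],[0.65,-110,2,0,0,0,-11],[0.65,-129,2.5,20,0,0,-11],[0.65,-129,2.5,75,0,0,-11],[0.65,-129,2.5,120,0,0,-11],[0.65,-129,2.5,148,0,0,-11],[0.65,-129,2.5,153,0,0,-11],[0.65,-129,2.5,153,0,0,-11],[0,-129,2.5,153,0,0,-11],[0,-129,2.5,153,0,0,-11]]])

```text
clock: 10.58
tool_pos: [0.5088, -0.3576, 0.0589]
eef_rot: [0.586, 0.81, 0.0, 0.001]
contact_force: [-0.3, 0.0, 0.0]
opening: 0.449
finger_force: 0.1
```

Emit:
move_arm(targets=[[[0,0,0,0,0,0,0],[0,0,0,0,0,0,0],[0,0,0,-3,0,0,0],[0,0,0,-20,0,0,0],[0,0,0,-70,0,0,0],[0,0,0,-130,0,0,0],[0,0,0,-190,0,0,0],[0,0,0,-250,0,0,0],[0,0,0,-300,0,0,5],[0,0,0,-310,0,0,11]]])

```text
clock: 11.82
tool_pos: [0.5091, -0.3582, 0.373]
eef_rot: [0.662, 0.749, 0.001, 0.004]
contact_force: [0.4, 0.5, -0.9]
opening: 0.399
finger_force: 20.0
```

```bash
python3 - <<'E'
from h import *
go((.45,-.09,.37),7.5)
E
```

```text
pos [ 0.5091 -0.3582  0.373 ] t 11.825 F [ 0.4  0.5 -0.9] ->d [273.5 -25.8   1.5] rv [ 0.38  0.29 -0.47]
```

Emit:
move_arm(targets=[[[0,60,-6,0,0,0,0],[0,120,-12,0,0,0,0],[0,180,-18,0,0,0,0],[0,240,-24,0,0,0,0],[0,273,-26,0,0,0,0],[0,273,-26,0,0,0,0],[0,273,-26,0,0,0,0]]])

```text
clock: 12.7
tool_pos: [0.448, -0.0906, 0.3683]
eef_rot: [0.661, 0.75, 0.0, 0.001]
contact_force: [0.1, -0.7, -0.2]
opening: 0.393
finger_force: 20.0
```

```bash
python3 - <<'E'
from h import *
c=r.camera_info("wrist");im=r.snapshot("wrist")
cv2.imwrite("pics/w5.png",cv2.resize(im[:,:,::-1],(800,600),interpolation=2))
np.save("w5.npy",c,allow_pickle=True);go((.45,-.09,.37),7.5)
st=r.get_state();p=st["tool_pos"];R=Ro.from_quat(st["eef_rot"]).as_matrix()
for off in (0,-.003,-.006):
  t=np.linspace(0,6.28,60)
  for h,rad in((.002,.016),(.066,.018)):
    cen=p+[0,0,h-.0585]+R[:,0]*off
    print(off,h,min(proj(c,cen+rad*np.array([np.cos(a),np.sin(a),0]))[1]/.7 for a in t))
E
```

```text
pos [ 0.448  -0.091   0.3681] t 12.75 F [ 0.5 -0.2  0.1] ->d [ 0.8  2.1 -1.9] rv [ 0.03  0.05 -0.39]
0 0.002 281.6464694328843
0 0.066 321.32230762534607
-0.003 0.002 287.6438290728885
-0.003 0.066 329.65114591627594
-0.006 0.002 293.5970777295588
-0.006 0.066 337.8929167071513
```

View pics/w5.png

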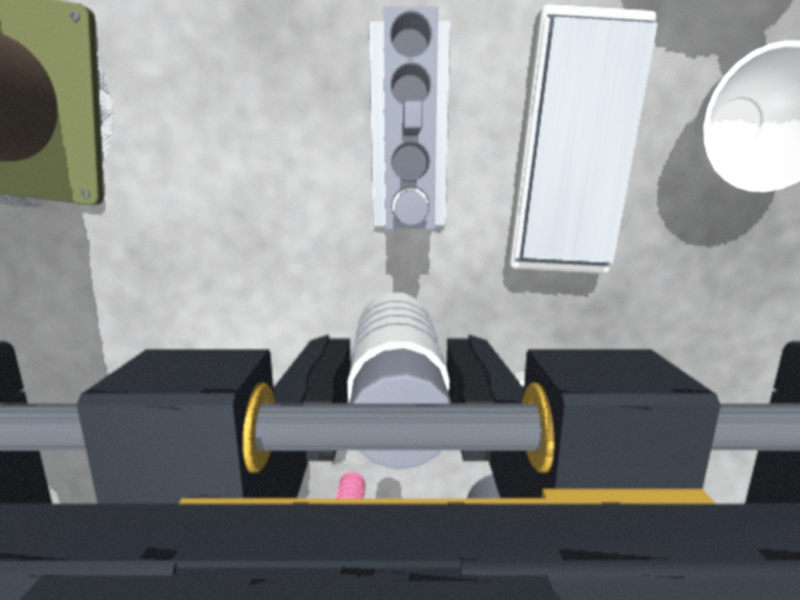

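Bottle A sits in tube 1, cap at (410,206). The held bottle B is about 6 mm toward tool -x. Mouths are t2 (410,160), t3 (411,84) and t4 (410,34). The pad's corners are (521,262), (610,264), (654,12) and (554,14).

```bash
python3 - <<'E'
from h import *
c=np.load("w5.npy",allow_pickle=True).item()
T=[onz(c,s(u),.055)[:2] for u in((410,160),(411,84),(410,34))]
T=np.array(T);print(T.round(4),"A",onz(c,s((410,206)),.097)); A=np.array([[1,t] for t in(-.036,.036,.08)])
k=np.linalg.lstsq(A,T,rcond=None)[0];y=k[1]/np.linalg.norm(k[1]);cw=np.degrees(np.arctan2(-y[0],y[1]));print("cen",k[0],"scale",np.linalg.norm(k[1]),"yaw",cw)
for u in ((521,262),(610,264),(654,12),(554,14)):print("pad",onz(c,s(u),.046).round(4))
t4=k[0]+.08*y
go((*(t4+.006*y),.128),cw)
E
```

```text
[[ 0.4498 -0.0098]
 [ 0.4414  0.0609]
 [ 0.4347  0.104 ]] A [ 0.45431158 -0.05281221  0.097     ]
cen [0.44537538 0.02551776] scale 0.9895727508156684 yaw 7.480058745793808
pad [ 0.5859 -0.1013  0.046 ]
pad [ 0.684  -0.0912  0.046 ]
pad [0.6642 0.1544 0.046 ]
pad [0.5694 0.1408 0.046 ]
pos [ 0.448  -0.091   0.3681] t 12.75 F [ 0.5 -0.2  0.1] ->d [202.2  11.1 239.9] rv [ 0.03  0.05 -0.37]
```

Emit:
move_arm(targets=[[[0,60,3,20,0,0,0],[0,120,6,40,0,0,0],[0,180,10,80,0,0,0],[0,202,11,130,0,0,0],[0,202,11,180,0,0,0],[0,202,11,225,0,0,0],[0,202,11,238,0,0,0],[0,202,11,238,0,0,0]]])

```text
clock: 13.75
tool_pos: [0.434, 0.1113, 0.1297]
eef_rot: [0.662, 0.75, -0.0, 0.0]
contact_force: [-0.8, 0.1, -0.1]
opening: 0.395
finger_force: 20.0
```

```bash
python3 - <<'E'
from h import *
a=[cv2.resize(im[v0:v1,u0:u1,::-1],(400,400),interpolation=2) for im,(v0,v1,u0,u1) in ((r.snapshot("wrist"),(150,310,200,360)),(r.snapshot("side"),(180,280,200,300)))]
cv2.imwrite("pics/w6.png",np.hstack(a));go((.4346,.1108,.128),7.5)
E
```

```text
pos [0.4348 0.1119 0.1309] t 13.85 F [-0.8 -0.  -0.3] ->d [-1.1 -0.3  2.9] rv [ 0.15 -0.02 -0.34]
```

View pics/w6.png

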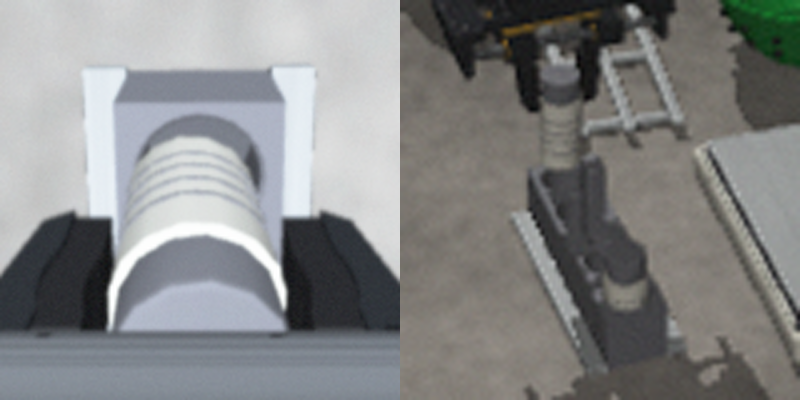

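B is over tube 4 and lateral alignment is good: the mouth spans 140–262 and the foot is near 197 in the left crop. Insert it.

Emit:
move_arm(targets=[[[0,-0.5,0.7,10,0,0,0],[0,-0.5,0.7,20,0,0,0],[0,-0.5,0.7,30,0,0,0],[0,-0.5,0.7,40,0,0,0],[0,-0.5,0.7,50,0,0,0],[0,-0.5,0.7,58,0,0,0],[0,-0.5,0.7,63,0,0,0],[0,-0.5,0.7,65,0,0,0]]])

```text
clock: 14.85
tool_pos: [0.4342, 0.1112, 0.0652]
eef_rot: [0.661, 0.75, -0.0, 0.0]
contact_force: [-0.9, -2.5, 24.0]
opening: 0.392
finger_force: 20.1
```

Emit:
move_arm(targets=[[[0,0,0,-1,0,0,0],[0.65,0,0,-1,0,0,0],[0.65,0,0,-1,0,0,0],[0.65,0,0,-1,0,0,0],[0.65,0,0,-30,0,0,0],[0.65,0,0,-85,0,0,0],[0.65,-60,0,-140,0,0,0],[0.65,-120,0,-200,0,0,0],[0.65,-180,0,-230,0,0,0],[0.65,-180,0,-230,0,0,0]]])

```text
clock: 16.1
tool_pos: [0.4568, -0.0693, 0.2964]
eef_rot: [0.662, 0.75, 0.0, 0.001]
contact_force: [0.6, -0.0, -0.2]
opening: 0.649
finger_force: 0.0
```

```bash
python3 - <<'E'
from h import *
c=r.camera_info("wrist");im=r.snapshot("wrist");sd=r.snapshot("side")
np.save("w7.npy",c,allow_pickle=True);go((.45,-.09,.37),7.5)
cv2.imwrite("pics/w7.png",np.hstack([cv2.resize(im[0:240,230:480,::-1],(400,384),interpolation=2),cv2.resize(sd[180:280,200:300,::-1],(400,384),interpolation=2)]))
E
```

```text
pos [ 0.4581 -0.0718  0.2971] t 16.2 F [0.  0.5 0.2] ->d [-17.3  -9.8 -72.9] rv [ 0.29  0.19 -0.74]
```

View pics/w7.png

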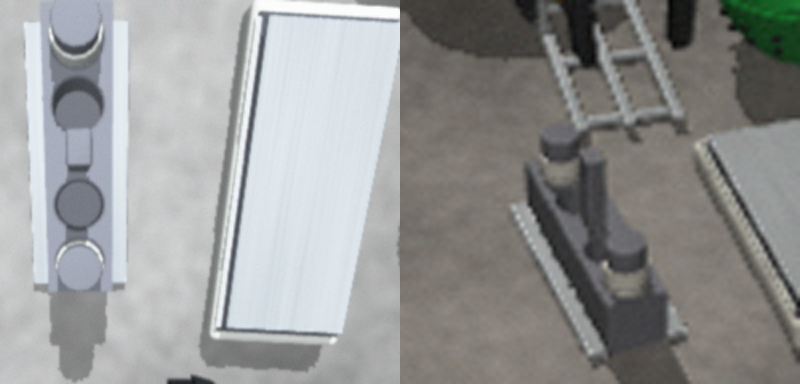

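Both bottles are seated at equal height, caps at (79,265) and (76,20) in the left crop. The tab is at (79,140), t2 at (79,203) and t3 at (78,104).

```bash
python3 - <<'E'
from h import *
c=np.load("w7.npy",allow_pickle=True).item()
n=lambda U,V:(230+U*.625-.5,V*.625-.5)
T=np.array([onz(c,n(79.5,265),.097)[:2],onz(c,n(79,203),.055)[:2],onz(c,n(78,104),.055)[:2],onz(c,n(76,19),.097)[:2]])
A=np.array([[1,t] for t in(-.08,-.036,.036,.08)])
k=np.linalg.lstsq(A,T,rcond=None)[0];y=k[1]/np.linalg.norm(k[1]);cw=np.degrees(np.arctan2(-y[0],y[1]))
print(T.round(4),"cen",k[0].round(4),np.linalg.norm(k[1]),"yaw",cw,"tab",onz(c,n(79,139),.129).round(4))
go((*k[0],.22),cw);go((*k[0],.094),cw)
E
```

```text
[[ 0.455  -0.0513]
 [ 0.4495 -0.0092]
 [ 0.44    0.0611]
 [ 0.4335  0.1031]] cen [0.4445 0.0259] 0.9764243225888969 yaw 7.896215346165535 tab [0.4445 0.0292 0.129 ]
pos [ 0.4581 -0.0718  0.2971] t 16.2 F [0.  0.5 0.2] ->d [98.9 -2.4 76.8] rv [ 0.29  0.19 -1.13]
pos [ 0.4581 -0.0718  0.2971] t 16.2 F [0.  0.5 0.2] ->d [ 99.3  -3.1 202.7] rv [ 0.29  0.19 -1.13]
```

Emit:
move_arm(targets=[[[0.65,50,-1,30,0,0,-0.5],[0.65,99,-2.5,60,0,0,-1],[0.65,99,-2.5,110,0,0,-1],[0.65,99,-2.5,160,0,0,-1],[0.65,99,-2.5,195,0,0,-1],[0.65,99,-2.5,204,0,0,-1],[0.65,99,-2.5,204,0,0,-1],[0.65,99,-2.5,204,0,0,-1]]])

```text
clock: 17.2
tool_pos: [0.4426, 0.0312, 0.0918]
eef_rot: [0.655, 0.756, 0.001, 0.001]
contact_force: [0.3, -0.5, 0.0]
opening: 0.652
finger_force: 0.0
```

Emit:
move_arm(targets=[[[0.3,0,0,0,0,0,0],[0.3,0,0,0,0,0,0],[0,0,0,0,0,0,0],[0,0,0,0,0,0,0],[0,0,0,0,0,0,0],[0,0,0,0,0,0,0]]], newtons=55)

```text
clock: 17.95
tool_pos: [0.4432, 0.0313, 0.0908]
eef_rot: [0.655, 0.756, 0.001, 0.001]
contact_force: [2.8, 0.2, 1.8]
opening: 0.176
finger_force: 55.0
```

```bash
python3 - <<'E'
from h import *
st=r.get_state();print(st["opening"]*88,st["finger_force"]);go((.6246,.0235,.25),4.2)
E
```

```text
15.444022934601595 54.98730445280671
pos [0.4432 0.0313 0.0908] t 17.95 F [2.8 0.2 1.8] ->d [ -33.6  178.8 -158.8] rv [ 0.13 -0.01  4.04]
```

Emit:
move_arm(targets=[[[0,0,0,-5,0,0,0],[0,0,0,-25,0,0,0],[0,0,0,-60,0,0,0],[0,0,0,-100,0,0,0],[0,-2,15,-110,0,0,1],[0,-8,50,-110,0,0,2],[0,-14,90,-110,0,0,3],[0,-20,130,-110,0,0,3.8],[0,-26,165,-110,0,0,3.8],[0,-27.5,179.5,-110,0,0,3.8]]])

```text
clock: 19.2
tool_pos: [0.6233, 0.0291, 0.1993]
eef_rot: [0.679, 0.734, -0.001, -0.001]
contact_force: [0.2, 0.0, -5.7]
opening: 0.177
finger_force: 55.0
```

Emit:
move_arm(targets=[[[0,0,0,0,0,0,0],[0,0,0,0,0,0,0]]])

```text
clock: 19.45
tool_pos: [0.6211, 0.0294, 0.1998]
eef_rot: [0.679, 0.734, -0.002, -0.002]
contact_force: [-0.2, 0.6, -5.7]
opening: 0.177
finger_force: 55.0
```

```bash
python3 - <<'E'
from h import *
c=r.camera_info("wrist");im=r.snapshot("wrist");np.save("w8.npy",c,allow_pickle=True);st=r.get_state();print(st["opening"],st["finger_force"],Ro.from_quat(st["eef_rot"]).as_matrix().round(3).tolist())
go((.625,.0295,.25),4.4)
a,b=r.snapshot("scene"),r.snapshot("side")
cv2.imwrite("pics/w8.png",np.vstack([cv2.resize(im[:,:,::-1],(800,600),interpolation=2)[:290],np.hstack([cv2.resize(a[190:310,200:350,::-1],(400,300),interpolation=2),cv2.resize(b[170:290,230:380,::-1],(400,300),interpolation=2)])]))
E
```

```text
0.17400393967272895 54.98390693217516 [[-0.077, 0.997, -0.004], [0.997, 0.077, -0.0], [0.0, -0.004, -1.0]]
pos [0.6214 0.0294 0.2001] t 19.5 F [-0.6 -0.  -5.7] ->d [ -0.2   3.4 -49.9] rv [-0.21 -0.01  0.03]
```

View pics/w8.png

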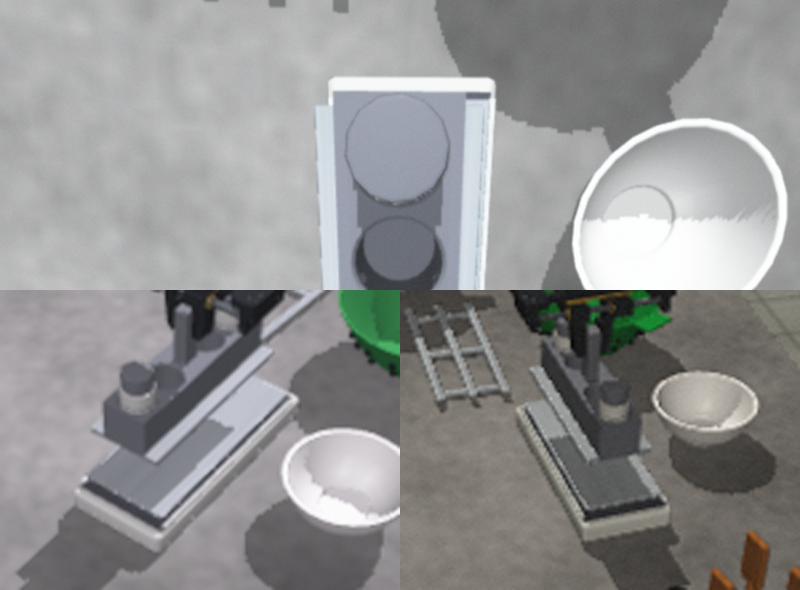

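The carrier hangs upright above the pad with both bottles in. The housing's far corners are at (330,80) and (495,80) in the top view.

```bash
python3 - <<'E'
from h import *
c=np.load("w8.npy",allow_pickle=True).item()
a=onz(c,s((329,78)),.03);b=onz(c,s((495,78)),.03);m=(a+b)/2
y=np.array([-np.sin(np.radians(4.2)),np.cos(np.radians(4.2))])
print(a,b,"pad centre",m[:2]-.135*y)
print("cap B",onz(c,s((398,149)),.097+.109), "tool yaw axis")
E
```

```text
[0.56371744 0.15369042 0.03      ] [0.67456928 0.16212858 0.03      ] pad centre [0.62903052 0.02327204]
cap B [0.61491237 0.10248277 0.206     ] tool yaw axis
```

Emit:
move_arm(targets=[[[0,1.5,6,15,0,0,0],[0,1.5,6,35,0,0,0],[0,1.5,6,50,0,0,0],[0,1.5,6,58,0,0,0],[0,1.5,6,62,0,0,0],[0,1.5,6,65,0,0,0],[0,1.5,6,68,0,0,0],[0,1.5,6,71,0,0,0],[0,1.5,6,73,0,0,0]]])

```text
clock: 20.72
tool_pos: [0.6301, 0.0315, 0.1295]
eef_rot: [0.679, 0.734, 0.001, 0.001]
contact_force: [-4.0, 0.1, 8.9]
opening: 0.176
finger_force: 55.0
```

Emit:
move_arm(targets=[[[0,0,0,1.5,0,0,0],[0,0,0,3,0,0,0],[0,0,0,4.5,0,0,0],[0,0,0,4.5,0,0,0],[0,0,0,4.5,0,0,0]]])

```text
clock: 21.35
tool_pos: [0.6301, 0.0315, 0.1266]
eef_rot: [0.679, 0.734, 0.001, 0.001]
contact_force: [-6.3, 0.1, 17.2]
opening: 0.173
finger_force: 55.0
```

Emit:
move_arm(targets=[[[0,0,0,1.5,0,0,0],[0,0,0,2,0,0,0],[0,0,0,2,0,0,0],[0,0,0,2,0,0,0]]])

```text
clock: 21.85
tool_pos: [0.6302, 0.0315, 0.1265]
eef_rot: [0.679, 0.734, 0.001, 0.001]
contact_force: [-10.5, 0.7, 30.5]
opening: 0.177
finger_force: 55.1
```

Emit:
move_arm(targets=[[[0,0,0,-5,0,0,0],[0,0,0,-9,0,0,0],[0,0,0,-12,0,0,0],[0,0,0,-12,0,0,0],[0.65,0,0,-12,0,0,0],[0.65,0,0,-12,0,0,0],[0.65,0,0,-12,0,0,0],[0.65,0,0,-12,0,0,0],[0.65,0,0,-60,0,0,0],[0.65,0,0,-115,0,0,0]]])

```text
clock: 23.1
tool_pos: [0.6287, 0.0314, 0.2363]
eef_rot: [0.679, 0.734, -0.001, -0.001]
contact_force: [1.4, 0.1, 1.0]
opening: 0.65
finger_force: 0.0
```

Emit:
move_arm(targets=[[[0.5,-60,0,-60,0,0,0],[0,-120,0,-60,0,0,0],[0,-180,0,-60,0,0,0],[0,-220,0,-60,0,0,0],[0,-220,0,-60,0,0,0],[0,-220,0,-60,0,0,0]]])

```text
clock: 23.85
tool_pos: [0.6464, -0.1871, 0.2959]
eef_rot: [0.679, 0.734, 0.0, -0.001]
contact_force: [0.3, 0.7, -0.6]
opening: 0.006
finger_force: 0.0
```

```bash
python3 - <<'E'
from h import *
c=r.camera_info("wrist");im=r.snapshot("wrist");np.save("w9.npy",c,allow_pickle=True)
print(r.get_state()["opening"]);go((.634,-.2835,.09),4.4)
a,b=r.snapshot("scene"),r.snapshot("side")
cv2.imwrite("pics/w9.png",np.vstack([cv2.resize(im[:,:,::-1],(800,600),interpolation=2)[:335],np.hstack([cv2.resize(a[190:310,200:350,::-1],(400,260),interpolation=2),cv2.resize(b[170:290,230:380,::-1],(400,260),interpolation=2)])]))
E
```

```text
0.0017967049209289322
pos [ 0.6466 -0.1859  0.2959] t 23.9 F [-0.3 -0.4 -0.8] ->d [-96.6 -20.3 205.8] rv [-0.   -0.1   0.15]
```

View pics/w9.png

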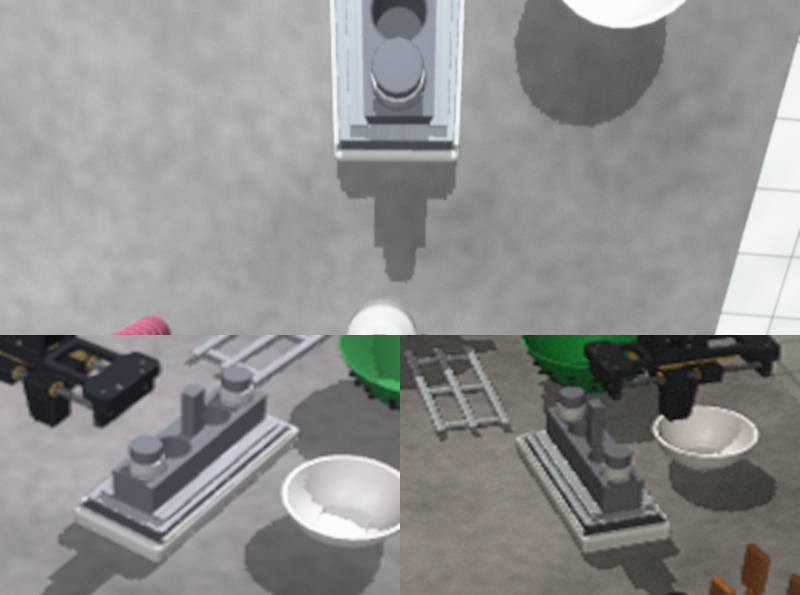

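Carrier is square on the pad with both bottles home and released. On to the plunger.

Emit:
move_arm(targets=[[[0,-50,-10,20,0,0,0],[0,-96.5,-20,50,0,0,0],[0,-96.5,-20,100,0,0,0],[0,-96.5,-20,155,0,0,0],[0,-96.5,-20,200,0,0,0],[0,-96.5,-20,222,0,0,0],[0,-96.5,-20,230,0,0,0],[0,-96.5,-20,236,0,0,0],[0,-96.5,-20,241,0,0,0],[0,-96.5,-20,244,0,0,0]]])

```text
clock: 25.25
tool_pos: [0.6349, -0.2854, 0.0535]
eef_rot: [0.679, 0.734, 0.001, 0.001]
contact_force: [-1.9, 2.0, 4.8]
opening: 0.004
finger_force: 2.8
```

Emit:
move_arm(targets=[[[0,0,0,2,0,0,0],[0,0,0,3.5,0,0,0],[0,0,0,3.5,0,0,0]]])

```text
clock: 25.62
tool_pos: [0.635, -0.2855, 0.0524]
eef_rot: [0.679, 0.734, 0.001, 0.001]
contact_force: [-5.7, 4.1, 18.9]
opening: 0.006
finger_force: 9.8
```

Emit:
move_arm(targets=[[[0,0,0,-10,0,0,0],[0,0,0,-60,0,0,0],[0,0,0,-120,0,0,0],[0,0,0,-180,0,0,0],[0.5,20,0,-235,0,0,0],[0.65,70,0,-265,0,0,0],[0.65,125,0,-280,0,0,0],[0.65,170,0,-280,0,0,0],[0.65,170,0,-280,0,0,0],[0.65,170,0,-280,0,0,0]]])

```text
clock: 26.88
tool_pos: [0.6209, -0.1174, 0.329]
eef_rot: [0.68, 0.734, -0.0, 0.001]
contact_force: [-0.2, -0.5, -0.2]
opening: 0.641
finger_force: 0.0
```

```bash
python3 - <<'E'
from h import *
c=r.camera_info("wrist");im=r.snapshot("wrist");np.save("w10.npy",c,allow_pickle=True)
go((.627,.03,.13),4.4)
a,b=r.snapshot("scene"),r.snapshot("side")
cv2.imwrite("pics/w10.png",np.vstack([cv2.resize(im[:,:,::-1],(800,600),interpolation=2)[:335],np.hstack([cv2.resize(a[140:310,200:380,::-1],(280,264),interpolation=2),cv2.resize(b[150:310,200:480,::-1],(520,264),interpolation=2)])]))
E
```

```text
pos [ 0.6208 -0.1182  0.3288] t 26.925 F [ 0.7 -0.2  0.1] ->d [147.7  17.2 198.6] rv [ 0.03  0.1  -0.1 ]
```

View pics/w10.png

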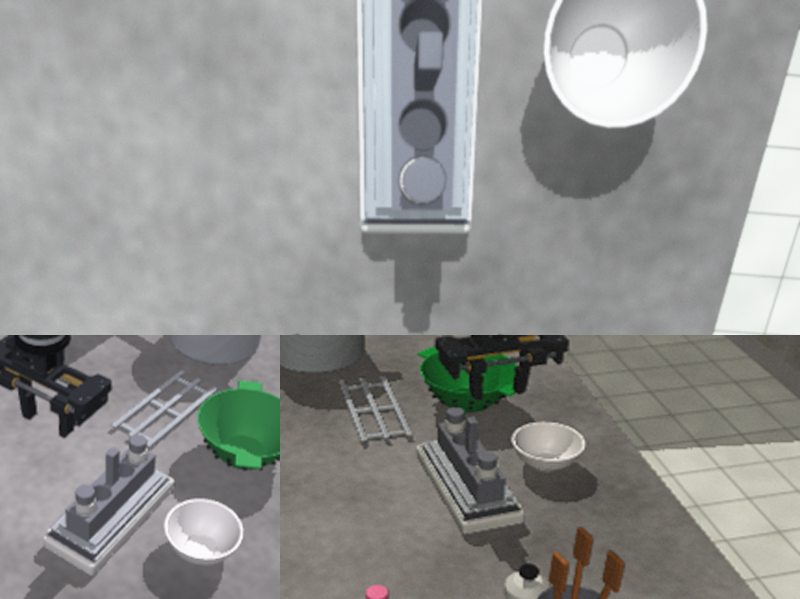

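The carrier is still on the pad: cap A (423,180), t2 (424,125), t3 (424,22).

```bash
python3 - <<'E'
from h import *
c=np.load("w10.npy",allow_pickle=True).item()
T=np.array([onz(c,s((423,180)),.142)[:2],onz(c,s((424,125)),.099)[:2],onz(c,s((424,22)),.099)[:2]])
A=np.array([[1,t] for t in(-.08,-.036,.036)])
k=np.linalg.lstsq(A,T,rcond=None)[0];y=k[1]/np.linalg.norm(k[1]);print(T.round(4),k[0],np.linalg.norm(k[1]),np.degrees(np.arctan2(-y[0],y[1])))
cw=4.5
go((*(k[0]),.137),cw)
E
```

```text
[[ 0.6344 -0.0546]
 [ 0.6337 -0.0115]
 [ 0.6269  0.063 ]] [0.62987694 0.02602392] 1.018219053013616 3.8164051481678216
pos [ 0.6207 -0.1183  0.3286] t 27.025 F [0.2 0.3 0.3] ->d [143.5  19.9 191.4] rv [-0.    0.07 -0.24]
```

Emit:
move_arm(targets=[[[0.65,50,7,20,0,0,0],[0.65,100,14,40,0,0,0],[0.65,145,20,70,0,0,0],[0.65,145,20,120,0,0,0],[0.65,145,20,165,0,0,0],[0.65,145,20,188,0,0,0],[0.65,145,20,191,0,0,0],[0.65,145,20,191,0,0,0],[0.3,145,20,191,0,0,0],[0.3,145,20,191,0,0,0]]])

```text
clock: 28.28
tool_pos: [0.6302, 0.0299, 0.1388]
eef_rot: [0.679, 0.734, 0.001, 0.001]
contact_force: [0.2, 0.2, 0.2]
opening: 0.448
finger_force: 0.0
```

Emit:
move_arm(targets=[[[0,0,0,0,0,0,0],[0,0,0,0,0,0,0],[0,0,0,0,0,0,0],[0,0,0,0,0,0,0],[0,0,0,-5,0,0,0],[0,0,0,-25,0,0,0],[0,0,0,-60,0,0,0],[0,0,0,-80,0,0,0]]])

```text
clock: 29.28
tool_pos: [0.6291, 0.0299, 0.2186]
eef_rot: [0.679, 0.734, -0.0, -0.0]
contact_force: [0.0, 0.5, -5.5]
opening: 0.182
finger_force: 55.0
```

```bash
python3 - <<'E'
from h import *
print(r.get_state()["opening"]);go((.52,.343,.23),2)
c=np.load
S=r.camera_info("scene");D=r.camera_info("side")
h=lambda u,v:(u-.5,v-.5)
BL=lambda U,V:h(185+U*165/400,160+(V-267)*140/333)
BR=lambda U,V:h(220+(U-400)*150/400,165+(V-267)*125/333)
for n,c,f,Q in(("S",S,BL,((213,357),(268,388),(318,276),(370,303))),("D",D,BR,((468,394),(532,389),(440,303),(495,301)))):
    P=np.array([onz(c,f(*q),.014)[:2] for q in Q]);print(n,P.round(4).tolist(),P.mean(0).round(4))
E
```

```text
0.18213718378013463
pos [0.6291 0.0299 0.2186] t 29.275 F [ 0.   0.5 -5.5] ->d [320.6 -84.6 -11.4] rv [-0.04 -0.    2.43]
S [[0.4714, 0.2197], [0.5676, 0.2194], [0.4706, 0.4647], [0.5664, 0.4617]] [0.519  0.3414]
D [[0.4723, 0.2233], [0.5612, 0.2147], [0.4762, 0.4637], [0.5592, 0.4507]] [0.5172 0.3381]
```

```bash
python3 - <<'E'
from h import *
S=r.camera_info("scene");D=r.camera_info("side")
for k,a,b in (("knob",(490,145),(311,175)),("handle tip",(424,128),(230,192)),("handleroot",(455,143),(272,192)),("colrim",(514,282),(431,243)),("stub",(530,185),(358,190))):
    X,e=tri([(S,s(a)),(D,s(b))]);print(k,X.round(3),round(e,3))
E
```

```text
knob [0.444 0.646 0.178] 0.001
handle tip [0.21  0.678 0.13 ] 0.005
handleroot [0.328 0.661 0.131] 0.002
colrim [0.724 0.343 0.086] 0.007
stub [0.579 0.634 0.122] 0.0
```

Emit:
move_arm(targets=[[[0,25,-6,-10,0,0,0.5],[0,65,-17,-10,0,0,1],[0,105,-28,-10,0,0,2],[0,140,-37,-10,0,0,3],[0,160,-42,-10,0,0,4],[0,165,-44,-10,0,0,4],[0,165,-44,-10,0,0,4],[0,165,-44,-10,0,0,4]]])

```text
clock: 30.28
tool_pos: [0.5733, 0.1891, 0.2276]
eef_rot: [0.705, 0.709, -0.001, 0.0]
contact_force: [0.5, -0.7, -5.0]
opening: 0.173
finger_force: 55.0
```

```bash
python3 - <<'E'
from h import *
c=r.camera_info("wrist");im=r.snapshot("wrist");np.save("w11.npy",c,allow_pickle=True)
go((.518,.3455,.23),0.5)
cv2.imwrite("pics/w11.png",cv2.resize(im[:,:,::-1],(800,600),interpolation=2)[:340])
E
```

```text
pos [0.5734 0.1892 0.2277] t 30.325 F [ 0.1 -1.  -5.4] ->d [156.6 -54.6  -2.5] rv [ 0.    0.06 -0.2 ]
```

View pics/w11.png

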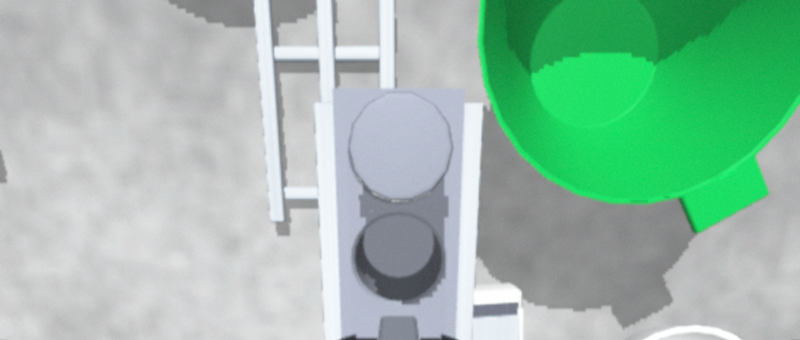

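Trivet in the wrist view: left bar outer edge (257,2) to (271,220), right bar outer edge (395,2), and the left bar's near end at (278,220).

```bash
python3 - <<'E'
from h import *
c=np.load("w11.npy",allow_pickle=True).item()
P=[onz(c,s(u),.014)[:2] for u in((257,2),(271,220),(395,2),(395,85),(327,100),(324,2),(326,52),(300,193))]
print(np.array(P).round(4).tolist())
a,b=P[0],P[1];print("yaw",np.degrees(np.arctan2(-(a-b)[0],(a-b)[1])),"w",P[2]-P[0])
E
```

```text
[[0.4686, 0.376], [0.4675, 0.2177], [0.5696, 0.3765], [0.5698, 0.3207], [0.5173, 0.3098], [0.5177, 0.3763], [0.5179, 0.3433], [0.4927, 0.2396]]
yaw -0.3922091575298255 w [0.10100263 0.00047988]
```

Emit:
move_arm(targets=[[[0,25,-8,0,0,0,0],[0,65,-22,0,0,0,0],[0,105,-36,0,0,0,0],[0,140,-48,0,0,0,0],[0,159.5,-54,15,0,0,-0.5],[0,159.5,-54,50,0,0,-0.5],[0,159.5,-54,85,0,0,-0.5],[0,159.5,-54,105,0,0,-0.5],[0,159.5,-54,113,0,0,-0.5],[0,159.5,-54,116,0,0,-0.5]]])

```text
clock: 31.58
tool_pos: [0.5183, 0.3493, 0.1113]
eef_rot: [0.702, 0.712, -0.0, 0.0]
contact_force: [-0.2, 0.4, -5.0]
opening: 0.174
finger_force: 55.0
```

```bash
python3 - <<'E'
from h import *
go((.5188,.3485,.108),0)
E
```

```text
pos [0.5183 0.3493 0.1113] t 31.575 F [-0.2  0.4 -5. ] ->d [-0.8  0.4  3.3] rv [0.01 0.04 0.87]
```

Emit:
move_arm(targets=[[[0,0,0,2,0,0,0],[0,0,0,3,0,0,0],[0,0,0,4,0,0,0],[0,0,0,4,0,0,0]]])

```text
clock: 32.08
tool_pos: [0.5178, 0.3503, 0.1079]
eef_rot: [0.701, 0.713, 0.0, -0.0]
contact_force: [-0.6, -0.0, -6.4]
opening: 0.176
finger_force: 55.0
```

Emit:
move_arm(targets=[[[0,0,0,1,0,0,0],[0,0,0,2,0,0,0],[0,0,0,3,0,0,0],[0,0,0,3,0,0,0]]])

```text
clock: 32.58
tool_pos: [0.5178, 0.3502, 0.1058]
eef_rot: [0.701, 0.713, 0.0, -0.0]
contact_force: [-3.1, -1.9, 5.1]
opening: 0.177
finger_force: 55.0
```

Contact has been made (load transferred), so back off 0.5 mm, release and rise.

Emit:
move_arm(targets=[[[0,0,0,-0.5,0,0,0],[0.65,0,0,-0.5,0,0,0],[0.65,0,0,-0.5,0,0,0],[0.65,0,0,-0.5,0,0,0],[0.65,0,0,-0.5,0,0,0],[0.65,0,0,-40,0,0,0],[0.65,0,0,-100,0,0,0],[0.65,-60,0,-150,0,0,0],[0.65,-120,0,-200,0,0,0],[0.65,-170,0,-230,0,0,0]]])

```text
clock: 33.83
tool_pos: [0.5203, 0.2011, 0.3214]
eef_rot: [0.701, 0.713, 0.001, 0.0]
contact_force: [1.1, -1.0, -0.7]
opening: 0.644
finger_force: 0.0
```

Emit:
move_arm(targets=[[[0.65,0,0,0,0,0,0],[0.65,0,0,0,0,0,0]]])

```text
clock: 34.08
tool_pos: [0.5198, 0.2031, 0.3195]
eef_rot: [0.701, 0.713, 0.0, -0.001]
contact_force: [-0.2, -0.1, 0.2]
opening: 0.651
finger_force: 0.0
```

```bash
python3 - <<'E'
from h import *
c=r.camera_info("wrist");im=r.snapshot("wrist")
a,b=r.snapshot("scene"),r.snapshot("side");go((.5,.2,.3),0)
cv2.imwrite("pics/w12.png",np.vstack([cv2.resize(im[:,:,::-1],(800,600),interpolation=2)[:330],np.hstack([cv2.resize(a[140:310,200:380,::-1],(280,264),interpolation=2),cv2.resize(b[150:310,200:480,::-1],(520,264),interpolation=2)])]))
E
```

```text
pos [0.5193 0.204  0.3185] t 34.225 F [-0.2 -0.9 -0.2] ->d [ -3.7 -19.3  18.6] rv [-0.12 -0.    1.1 ]
```

View pics/w12.png

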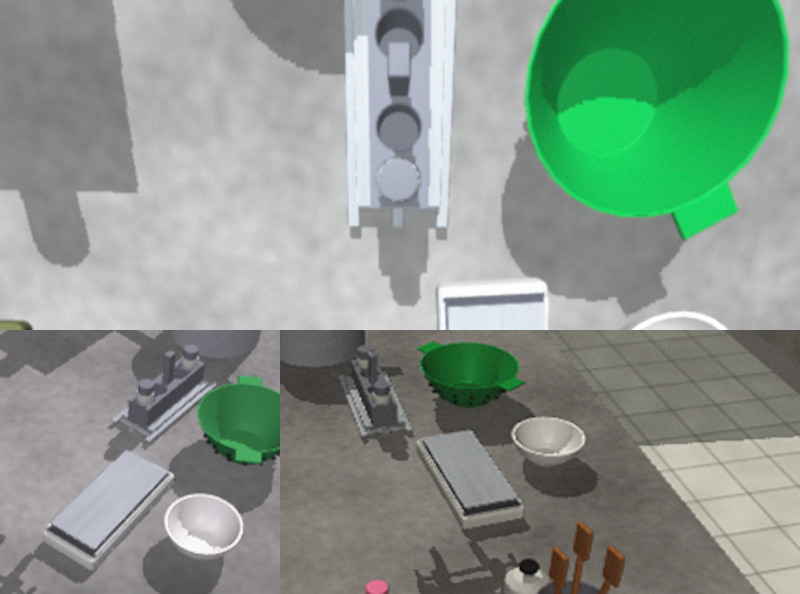

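```bash
python3 - <<'E'
from h import *
c=r.camera_info("wrist")
print("capA->centre",onz(c,s((398,180)),.111)+[0,.08,0],"t2->centre",onz(c,s((399,126)),.069)+[0,.036,0],"trivet end",onz(c,s((356,228)),.014),onz(c,s((443,228)),.014))
st=r.get_state();print(st["qd"].round(3))
r.finish_job()
E
```

```text
capA->centre [0.51706107 0.34560271 0.111     ] t2->centre [0.51698938 0.34622257 0.069     ] trivet end [0.47401394 0.21523444 0.014     ] [0.56457401 0.2169482  0.014     ]
[-0.     0.     0.006 -0.     0.003  0.002  0.002]
the job is handed in; nothing more can be done
```

The job is handed in; the verdict has not been shown to me. Both white bottles are home in the carrier, the pad and plunger were each pressed to their stops in order, and the loaded carrier stands released on the trivet, centred to within about 5 mm.

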